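# Press the lid home on the jar

### The job

Two identical small hand presses stand on the worktop: a wide jar stands under the plunger of one, only a thin vial under the plunger of the other. On the press that holds the jar, push the plunger knob all the way down, keep it down for about a second so that the lid is pressed home, then let the plunger spring back up. Do not push the other press's plunger, and leave the jar standing in its press.

Things in the scene. Friction and masses are not known exactly. Their poses are not given: they have to be found in the camera images.
- press_1_knob (a point): Centre of the flat top of the black round knob (24 mm across, 15 mm high) on the upright plunger of one of two identical fixed hand presses. The top is 172 mm above the worktop at rest, 152 mm at the end of its 20 mm straight downward stroke (hard stop). A return spring resists with about 3 N at first, 8 N at the end. Whether this press holds the jar or the vial varies.
- press_2_knob (a point): The same point on the other, identical press. A press: grey base plate 116 x 78 x 12 mm, aluminium column at its right-hand end as seen from the robot, arm 30 mm wide (top 127 mm above the worktop) that carries the plunger over a low ring on the base plate. The thin vial under the plunger without the jar is 12 mm wide, 34 mm high.
- jar_center (a point): Centre, half-way up, of the white jar with a wide screw lid (46 mm in diameter, 55 mm high, z axis up). It stands loose in the ring of one press, straight under its plunger (centres within 4 mm in plan), lid 67 mm above the worktop; the plunger's foot meets the lid at the end of the stroke. A smaller jar in the open on the worktop plays no part.
Mind the look-alikes: they are no part of the job. Leave any pink look-alike of the part that bears press_1_knob alone.

How it is judged:
On the way:
1. the plunger above the jar is pushed all the way down (at least 17 of its 20 mm) and kept there for 0.5 s (((horizontal distance between press_1_knob and jar_center below 0.012 m and height (world z) of press_1_knob below 0.155 m) or (horizontal distance between press_2_knob and jar_center below 0.012 m and height (world z) of press_2_knob below 0.155 m))), for 0.5 s.
At the end, for the whole second after the job is handed in: both plungers are up again (within 4 mm of their rest height) and the jar stands upright (within 10 degrees) in its press, its centre within 12 mm of the plunger's axis (height (world z) of each of press_1_knob, press_2_knob above 0.168 m and angle between jar_center's own z axis and vertical below 0.17 rad and horizontal distance between any of press_1_knob, press_2_knob and jar_center below 0.012 m); the robot touches nothing.
It fails at once if the plunger of the press without the jar is pushed down more than 6 mm ((horizontal distance between press_1_knob and jar_center above 0.06 m and height (world z) of press_1_knob below 0.166 m) or (horizontal distance between press_2_knob and jar_center above 0.06 m and height (world z) of press_2_knob below 0.166 m)).
It also fails if it takes over 24 s, if anything falls off the work surface, if the arm or the gripper's body presses on something with over 40 N, if the wrist force passes 120 N, or if a joint passes its speed limit or range.

### The arm

A 7-joint arm with a two-finger parallel gripper is mounted at the origin on the work surface; the furniture and walls round the work are solid. World frame = base frame: x ahead of the robot, y to its left, z up, the work surface at z = 0. Lengths are in m, angles in rad, forces in N, time in s.
With the tool pointing down it reaches from about 0.4 to 0.875 m from the base axis. Payload 19.3 kg.
Tool frame: the origin (TCP) lies midway between the tips of the shut fingers; the grasp point (between the pads) lies 19 mm behind it; z points along the fingers, y is the line along which they close (so a half turn about z gives the same grasp; the last joint's range is limited). The gripper opens to 85 mm and grips with 20 to 120 N. Pads are 22 mm wide; open, the fingers measure 114 mm over their backs; the gripper's body (76 mm by 85 mm) begins 54 mm behind the grasp point. The pads swing forward as they close: fully open they stand 13 mm farther back than shut.
Start: joints at [-1.206, 0.521, -0.036, 1.599, 0.021, 1.021, -0.113], TCP at [0.263, 0.567, 0.196] pointing down, gripper open.
Joint ranges: [-2.91, 2.91], [-0.3, 2.13], [-1.5, 1.42], [0.17, 2.43], [-1.26, 4.41], [0.16, 1.93], [-2.52, 2.52]. Speed limits (rad/s): [1.89, 1.89, 2.39, 2.39, 3.01, 3.01, 3.01].

### API

Orientations are given as [roll, pitch, yaw] about the fixed x, y, z axes, in that order (R = Rz(yaw) Ry(pitch) Rx(roll)).
In Python, from workcell import * gives the robot as it stands. The module is installed in compiled form; this text tells all that it offers.
- The arm moves only by the tool play_rows, never from a script. Its argument "deltas" is a list of rows, each a list of 7 numbers: the shift along the tool's x, y, z in units of 500 mm (1.0 is 500 mm), then the turn, a rotation vector about the tool's x, y, z in units of 120 degrees (1.0 is 120 degrees), then the closure, from 0 (fully open) to 1 (shut). A call has 1 to 10 rows; each row is the pose to reach, as a shift and turn from the pose commanded when the call began, along the tool's axes at that moment; what a row does not reach only later rows make up. A row lasts 1/10 s, in which the tool goes at most 50 mm and 8.59 degrees, less where a joint would pass 70% of its speed; a pose out of reach is approached as far as the arm can. A call with a number of a shift or a turn outside -1 to 1 is refused whole. A call with a gripper value outside its range is refused whole. The fingers move at their own pace and stop on an object; "newtons" is the grip in N (left out, the last holds). Time passes only in rows, so rows that repeat a pose let the fingers close. It gives the time, the measured TCP pose, the force, the opening and the grip force at its end, in the units of the state.
- observe(): the state, without advancing time (a new reading comes with each control period).
- grab_frame(name): name is "scene" or "top"; returns the picture (400x640x3 uint8, red, green, blue); there is no depth.
- get_calibration(name): a dict with "fovy" (degrees; the focal length in pixels is half the picture's height over the tangent of half this angle, whatever the lens; pixels are square), "cx", "cy" (the principal point, pixels), "xyz" and "rotation" of the camera in the world. Camera axes: x right, y down, z forward; pixel columns grow to the right and rows downward; lengths in m; the calibration is good to about 2 mm. A picture is of the moment at which its call begins. get_calibration takes no time and is no camera call.
- job_done(): hands the job in; it is judged then, once.
The state is a dict: "clock": time; "qpos": joint angles; "qd": joint speeds; "joint_efforts": joint torques, N m; "position": TCP position; "tool_rot": TCP orientation; "force": force on the tool from outside, world axes, zero at the start; "moment": the same for the moment, N m; "grip_width": finger opening in m; "finger_force": force on a finger pad.
Only numpy, scipy, OpenCV 4.12 (cv2) and the standard library are available. Lean on these libraries where they do the work, as an engineer would, in place of code of your own. Each camera call takes 0.05 s, during which the arm holds its last target. There are 200 camera calls.

## Working session

There is one attempt and no reset: what is moved stays moved. The work goes in short steps, Python scripts to look and compute and a tool call to move; the robot and the scene stay as the last step left them, time stands still between calls to the robot, and variables do not carry over. Pictures are saved under pics/ and viewed, at most 10 in all, crops included, and the job is handed in when it is done.

Besides the shell and the picture viewer there is one more tool, called after "Call:" as name([rows], argument=value, ...), one row to a line, values as JSON. play_rows: Moves the arm, as the interface text tells. Its arguments: {"type":"object","properties":{"deltas":{"type":"array"},"newtons":{"type":"number"}},"required":["deltas"]}

```bash
mkdir -p pics; python3 - <<'E'
from workcell import *
import cv2
for n in("scene","top"):
    cv2.imwrite(f"pics/{n}0.png",cv2.cvtColor(grab_frame(n),cv2.COLOR_RGB2BGR)); print(n,get_calibration(n))
print(observe())
E
```

```text
scene {'fovy': 46.558880888459576, 'cx': 317.5482285290187, 'cy': 192.39444720414465, 'xyz': array([-0.00102047, -0.86185279,  0.69562424]), 'rotation': array([-2.26469934e+00,  1.84278453e-03, -5.88538671e-01])}
top {'fovy': 49.70684089593786, 'cx': 311.1446374139206, 'cy': 198.75969043131562, 'xyz': array([ 0.22241107, -0.24222325,  0.94036415]), 'rotation': array([-2.93817989, -0.00316803, -2.11690816])}
{'clock': 0.1, 'qpos': array([-1.20619805,  0.52194575, -0.03630382,  1.59994989,  0.02117893,
        1.0211012 , -0.11279508]), 'qd': array([ 0.00019099, -0.00140909,  0.00143815, -0.00173632, -0.00049948,
        0.00038705, -0.00165859]), 'joint_efforts': array([ 2.41098503e-03, -9.28479195e+01,  1.98331185e+00, -3.70541275e+01,
        1.79885561e-02,  5.26119402e-03, -6.66230608e-05]), 'position': array([0.26316441, 0.56652035, 0.19548936]), 'tool_rot': array([-3.14057475e+00,  6.53329974e-05,  2.70675684e+00]), 'force': array([-0.86551672, -0.12750165,  0.52907681]), 'moment': array([-0.03069768,  0.07044624, -0.03423577]), 'finger_force': 0.0, 'grip_width': 0.08522710292085377}
```

View pics/scene0.png

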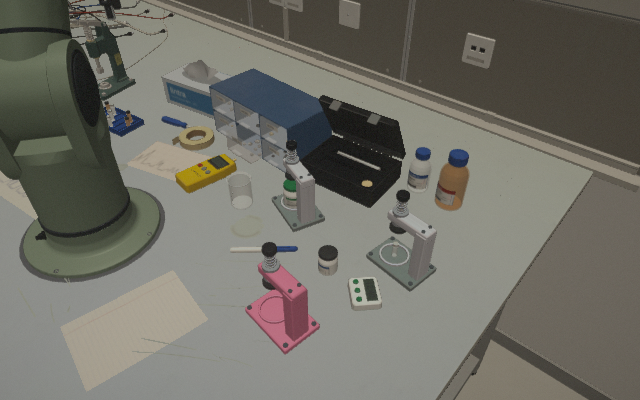

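View pics/top0.png

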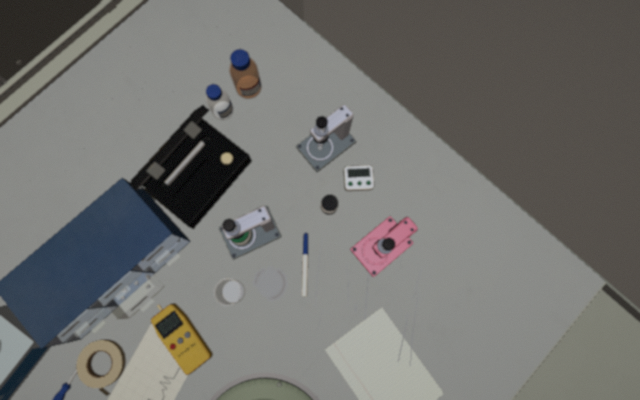

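The scene view shows the wide, green-lidded jar under the grey press with its knob at about (291,147), which is about (229,225) in the top view. The vial is under the right-hand grey press, with its knob at (403,196) in scene and (321,122) in top. The pink press is the look-alike.

```bash
cat > h.py <<'E'
import numpy as np,cv2
from scipy.spatial.transform import Rotation as R
def ray(c,u,v):
    f=200/np.tan(np.radians(c["fovy"])/2)
    return R.from_euler("xyz",c["rotation"]).as_matrix()@np.array([(u-c["cx"])/f,(v-c["cy"])/f,1])
def onz(c,u,v,z):
    d=ray(c,u,v);p=np.array(c["xyz"]);return p+d*(z-p[2])/d[2]
def pix(c,P):
    f=200/np.tan(np.radians(c["fovy"])/2)
    q=R.from_euler("xyz",c["rotation"]).as_matrix().T@(np.array(P)-c["xyz"]);return f*q[:2]/q[2]+[c["cx"],c["cy"]]
E
python3 - <<'E'
from workcell import *
from h import *
s,t=get_calibration("scene"),get_calibration("top")
for a,b in(((291,147),(229,225)),((403,196),(321,122))):
    print(onz(s,*a,.172),onz(t,*b,.172))
A=cv2.imread("pics/scene0.png")[130:205,260:335];B=cv2.imread("pics/top0.png")[200:265,205:285]
k=cv2.resize(A,(390,390),interpolation=2);m=cv2.resize(B,(400,325),interpolation=2)
o=np.zeros((390,790,3),np.uint8);o[:,:390]=k;o[:325,390:]=m
cv2.imwrite("pics/c.png",np.clip(o*1.6,0,255).astype(np.uint8))
E
```

```text
[ 0.38223551 -0.19044866  0.172     ] [ 0.39195212 -0.17571948  0.172     ]
[ 0.46591734 -0.42898776  0.172     ] [ 0.47327419 -0.4192928   0.172     ]
```

View pics/c.png

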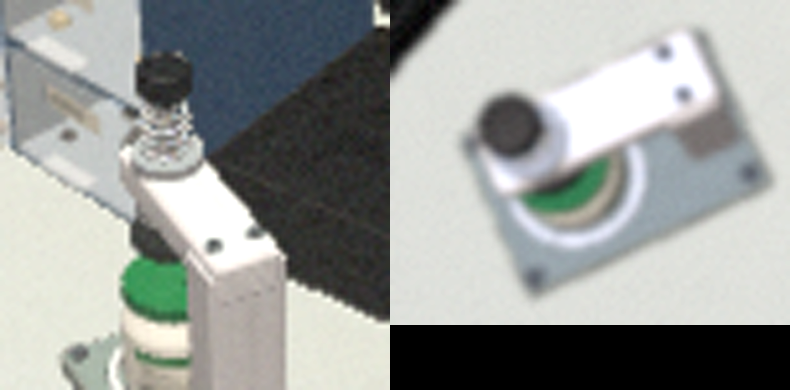

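The crop shows the wide green-lidded jar under this press. The knob-top centre is at scene (291.5,142) and top (229.1,225), with the arm running to the column on its right.

```bash
python3 - <<'E'
from workcell import *
from h import *
s,t=get_calibration("scene"),get_calibration("top")
print(onz(s,291.5,142,.172),onz(t,229.1,225,.172))
p,q=np.array(s["xyz"]),np.array(t["xyz"]);a,b=ray(s,291.5,142),ray(t,229.1,225)
x=np.linalg.lstsq(np.c_[a,-b],q-p,rcond=None)[0];print(p+a*x[0],q+b*x[1])
for f in ((391,-176),):print(np.hypot(*f))
# arm direction, top view z=.127: bolts (681.. )
print(onz(t,205+(675-390)/5,200+75/5,.127))
T=R.from_euler("xyz",observe()["tool_rot"]).as_matrix();print(T.round(3))
E
```

```text
[ 0.39238303 -0.1756505   0.172     ] [ 0.39185911 -0.17587269  0.172     ]
[ 0.39215691 -0.17604492  0.17230097] [ 0.39180687 -0.17589314  0.17223689]
428.78549415762654
[ 0.38605044 -0.23497085  0.127     ]
[[-0.907  0.421 -0.   ]
 [ 0.421  0.907 -0.001]
 [-0.    -0.001 -1.   ]]
```

```bash
python3 - <<'E'
from workcell import *
from h import *
s,t=get_calibration("scene"),get_calibration("top")
for z in(.08,.12,.16,.2,.24):
    print(z,"org",onz(s,283,150,z)[:2].round(3),onz(t,168,237,z)[:2].round(3)," lid",onz(s,404,128,z)[:2].round(3),onz(t,203,110,z)[:2].round(3))
print("tcp px",pix(s,[.263,.567,.196]),pix(s,[.263,.567,.4]))
T=R.from_euler("xyz",observe()["tool_rot"]).as_matrix();p0=observe()["position"]
for P in([.263,.567,.38],[.42,.42,.38],[.54,.2,.38],[.5,0,.38],[.392,-.176,.30],[.392,-.176,.185]):
    print(P,(T.T@(np.array(P)-p0)/.5).round(3))
E
```

```text
0.08 org [ 0.428 -0.073] [ 0.454 -0.052]  lid [ 0.726 -0.157] [ 0.656 -0.24 ]
0.12 org [ 0.4   -0.124] [ 0.443 -0.061]  lid [ 0.679 -0.203] [ 0.636 -0.24 ]
0.16 org [ 0.372 -0.175] [ 0.433 -0.07 ]  lid [ 0.631 -0.249] [ 0.616 -0.241]
0.2 org [ 0.344 -0.227] [ 0.422 -0.079]  lid [ 0.584 -0.295] [ 0.596 -0.241]
0.24 org [ 0.316 -0.278] [ 0.411 -0.087]  lid [ 0.537 -0.34 ] [ 0.575 -0.241]
tcp px [119.8358829   30.51613724] [ 98.48012895 -46.80068952]
[0.263, 0.567, 0.38] [ 0.001  0.    -0.369]
[0.42, 0.42, 0.38] [-0.408 -0.134 -0.369]
[0.54, 0.2, 0.38] [-0.811 -0.432 -0.369]
[0.5, 0, 0.38] [-0.907 -0.828 -0.368]
[0.392, -0.176, 0.3] [-0.859 -1.239 -0.208]
[0.392, -0.176, 0.185] [-0.859 -1.238  0.022]
```

Call:
play_rows([
  [0, 0, -0.1, 0, 0, 0, 1],
  [0, 0, -0.2, 0, 0, 0, 1],
  [0, 0, -0.3, 0, 0, 0, 1],
  [0, 0, -0.37, 0, 0, 0, 1],
  [-0.08, -0.03, -0.37, 0, 0, 0, 1],
  [-0.16, -0.05, -0.37, 0, 0, 0, 1],
  [-0.24, -0.08, -0.37, 0, 0, 0, 1],
  [-0.32, -0.11, -0.37, 0, 0, 0, 1],
  [-0.4, -0.13, -0.37, 0, 0, 0, 1],
  [-0.4, -0.13, -0.37, 0, 0, 0, 1],
])

```text
clock: 1.1
position: [0.4217, 0.4191, 0.381]
tool_rot: [-3.141, 0.002, 2.699]
force: [-0.6, 0.4, -0.0]
grip_width: -0.0001
finger_force: 0.0
```

Call:
play_rows([
  [-0.08, -0.06, 0, 0, 0, 0, 1],
  [-0.16, -0.12, 0, 0, 0, 0, 1],
  [-0.24, -0.18, 0, 0, 0, 0, 1],
  [-0.32, -0.24, 0, 0, 0, 0, 1],
  [-0.4, -0.3, 0, 0, 0, 0, 1],
  [-0.42, -0.38, 0, 0, 0, 0, 1],
  [-0.44, -0.46, 0, 0, 0, 0, 1],
  [-0.46, -0.54, 0, 0, 0, 0, 1],
  [-0.48, -0.62, 0, 0, 0, 0, 1],
  [-0.5, -0.7, 0, 0, 0, 0, 1],
])

```text
clock: 2.1
position: [0.4959, -0.0003, 0.3809]
tool_rot: [-3.142, -0.0, 2.707]
force: [1.5, -0.4, 0.4]
grip_width: 0.0001
finger_force: 0.0
```

```bash
cat > d.py <<'E'
from workcell import *
from h import *
import sys
o=observe();T=R.from_euler("xyz",o["tool_rot"]).as_matrix()
print(o["position"],o["qpos"].round(2),o["force"])
for z in(.30,.19,.15):print(z,(T.T@(np.array([.392,-.176,z])-o["position"])/.5).round(3))
print("tilt", (T.T@np.array([0,0,-1])).round(4))
E
python3 d.py
```

```text
[ 4.95871586e-01 -3.31448184e-04  3.80885895e-01] [-0.34  0.16  0.26  1.66 -0.04  1.33  1.06] [ 1.47073265 -0.43232453  0.41874065]
0.3 [ 0.04  -0.406  0.162]
0.19 [ 0.04  -0.406  0.382]
0.15 [ 0.04  -0.406  0.462]
tilt [-3.e-04  0.e+00  1.e+00]
```

Call:
play_rows([
  [0.01, -0.08, 0.03, 0, 0, 0, 1],
  [0.02, -0.16, 0.06, 0, 0, 0, 1],
  [0.025, -0.24, 0.1, 0, 0, 0, 1],
  [0.03, -0.32, 0.13, 0, 0, 0, 1],
  [0.04, -0.406, 0.16, 0, 0, 0, 1],
  [0.04, -0.406, 0.24, 0, 0, 0, 1],
  [0.04, -0.406, 0.31, 0, 0, 0, 1],
  [0.04, -0.406, 0.36, 0, 0, 0, 1],
  [0.04, -0.406, 0.38, 0, 0, 0, 1],
  [0.04, -0.406, 0.38, 0, 0, 0, 1],
])

```text
clock: 3.1
position: [0.3925, -0.1745, 0.1904]
tool_rot: [-3.141, -0.002, 2.707]
force: [0.2, -0.5, 0.9]
grip_width: -0.0
finger_force: 0.0
```

```bash
python3 d.py; python3 - <<'E'
from workcell import *
import cv2,numpy as np
o=np.zeros((300,800,3),np.uint8)
o[:,:400]=cv2.resize(grab_frame("scene")[100:220,210:370],(400,300))
o[:,400:]=cv2.resize(grab_frame("top")[160:280,150:310],(400,300))
cv2.imwrite("pics/n1.png",cv2.cvtColor(o,cv2.COLOR_RGB2BGR))
E
```

```text
[ 0.39254019 -0.17452041  0.19041122] [-0.06  0.23  0.4   2.11 -0.12  0.83  1.55] [ 0.24872793 -0.5409615   0.8912977 ]
0.3 [ 0.    -0.003 -0.219]
0.19 [-0.    -0.003  0.001]
0.15 [-0.    -0.003  0.081]
tilt [-1.9e-03  6.0e-04  1.0e+00]
```

View pics/n1.png

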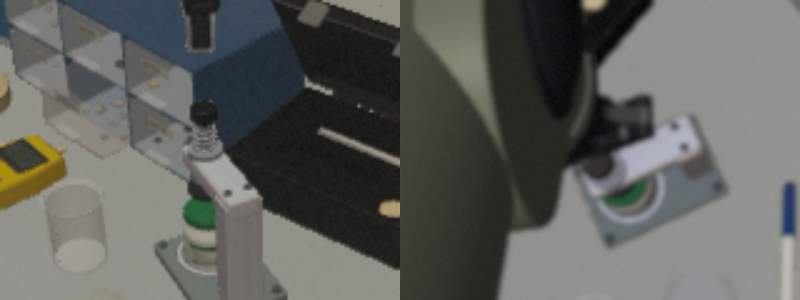

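The scene part shows the fingertips at about (290,120), some 14 px higher than the TCP should project. In the top part the knob is uncovered, with the gripper behind it. That needs a closer look before pressing.

```bash
python3 - <<'E'
from workcell import *
from h import *
s,t=get_calibration("scene"),get_calibration("top");p=observe()["position"]
print(p,s,t,pix(s,p),pix(t,p))
o=np.zeros((400,800,3),np.uint8)
o[:,:400]=cv2.resize(grab_frame("scene")[70:170,240:340],(400,400),interpolation=2)
o[:,400:]=cv2.resize(grab_frame("top")[175:255,190:270],(400,400),interpolation=2)
cv2.imwrite("pics/n2.png",cv2.cvtColor(np.clip(o*1.8,0,255).astype(np.uint8),cv2.COLOR_RGB2BGR))
E
```

```text
[ 0.39349101 -0.17484163  0.19188394] {'fovy': 46.558880888459576, 'cx': 317.5482285290187, 'cy': 192.39444720414465, 'xyz': array([-0.00102047, -0.86185279,  0.69562424]), 'rotation': array([-2.26469934e+00,  1.84278453e-03, -5.88538671e-01])} {'fovy': 49.70684089593786, 'cx': 311.1446374139206, 'cy': 198.75969043131562, 'xyz': array([ 0.22241107, -0.24222325,  0.94036415]), 'rotation': array([-2.93817989, -0.00316803, -2.11690816])} [291.38939504 133.31082498] [226.04971751 222.89215045]
```

View pics/n2.png

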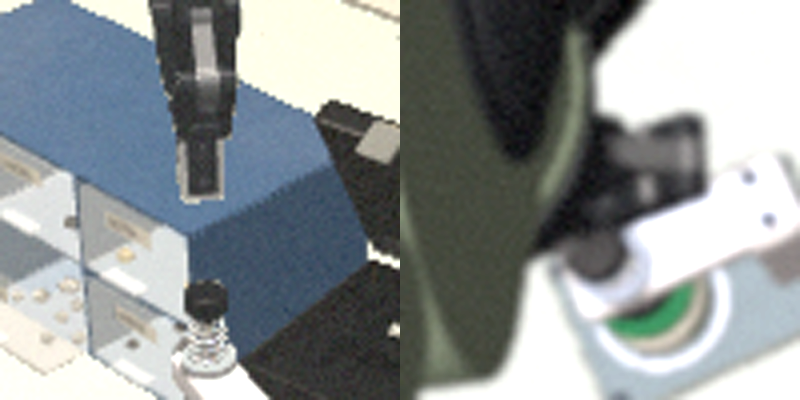

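The tip is at scene (290.7,119.5), while the reported TCP predicts (291.4,133.3). I'll brighten the dark top view and mark where each hypothesis (34 mm higher, or 39 mm farther) puts the tip.

```bash
python3 - <<'E'
from workcell import *
from h import *
s,t=get_calibration("scene"),get_calibration("top")
for z in(.17,.18,.19,.2,.21,.22,.23):
    P=onz(s,290.7,119.5,z);print(P.round(3),pix(t,P).round(1))
g=grab_frame("top")[165:245,170:270]
g=(255*(g/255.)**.4).astype(np.uint8)
o=cv2.resize(g,(750,600),interpolation=2)
cv2.imwrite("pics/n3.png",cv2.cvtColor(o,cv2.COLOR_RGB2BGR))
E
```

```text
[ 0.438 -0.097  0.17 ] [178.1 226. ]
[ 0.43  -0.111  0.18 ] [185.9 225. ]
[ 0.422 -0.126  0.19 ] [193.9 223.9]
[ 0.413 -0.14   0.2  ] [202.1 222.8]
[ 0.405 -0.155  0.21 ] [210.6 221.7]
[ 0.396 -0.169  0.22 ] [219.2 220.6]
[ 0.388 -0.184  0.23 ] [228.1 219.4]
```

View pics/n3.png

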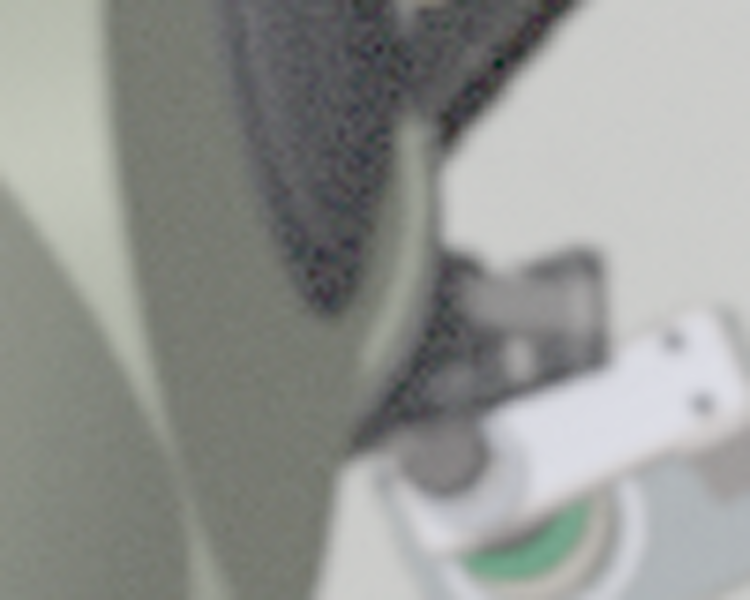

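The brightened top view shows the gripper lined up above the knob, whose disc is at crop (445,455) with its upper edge hidden. That fits fingertips about 30 mm higher than reported, in line with the knob. I'll descend gently and watch the force.

Call:
play_rows([
  [0, -0.002, 0.01, 0, 0, 0, 1],
  [0, -0.002, 0.02, 0, 0, 0, 1],
  [0, -0.002, 0.03, 0, 0, 0, 1],
  [0, -0.002, 0.03, 0, 0, 0, 1],
])

```text
clock: 3.75
position: [0.3921, -0.1756, 0.1753]
tool_rot: [-3.141, -0.001, 2.707]
force: [0.2, 0.7, -0.1]
grip_width: -0.0
finger_force: 0.0
```

```bash
python3 - <<'E'
from workcell import *
from h import *
s,t=get_calibration("scene"),get_calibration("top");p=observe()["position"]
print(p,observe()["force"],pix(s,p),pix(t,p))
o=np.zeros((400,800,3),np.uint8)
o[:,:400]=cv2.resize(grab_frame("scene")[70:170,240:340],(400,400),interpolation=2)
o[:,400:]=cv2.resize(grab_frame("top")[175:255,190:270],(400,400),interpolation=2)
o=(255*(o/255.)**.5).astype(np.uint8)
cv2.imwrite("pics/n4.png",cv2.cvtColor(o,cv2.COLOR_RGB2BGR))
E
```

```text
[ 0.39214227 -0.17560578  0.17531604] [ 0.15370573  0.69383942 -0.14772165] [291.32474609 140.65150685] [228.55238501 224.67794002]
```

View pics/n4.png

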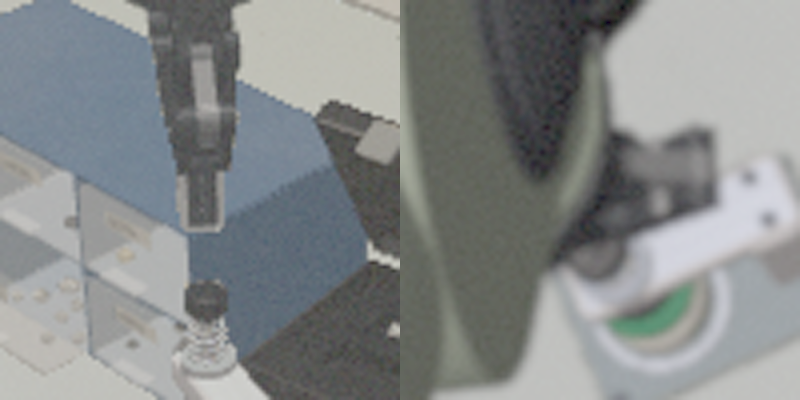

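The tips are straight above the knob at scene (290,127.3), with the knob top at (291.5,142). The reach of the body in the top view fits this too. About 29 mm remains, despite the reported z, so I'll go down guarded by force.

Call:
play_rows([
  [0, 0, 0.012, 0, 0, 0, 1],
  [0, 0, 0.024, 0, 0, 0, 1],
  [0, 0, 0.036, 0, 0, 0, 1],
  [0, 0, 0.044, 0, 0, 0, 1],
  [0, 0, 0.044, 0, 0, 0, 1],
])

```text
clock: 4.35
position: [0.3922, -0.1757, 0.1534]
tool_rot: [-3.141, -0.001, 2.707]
force: [-0.9, -0.4, 0.4]
grip_width: -0.0
finger_force: 0.0
```

```bash
python3 - <<'E'
from workcell import *
from h import *
o=observe();print(o["position"],o["force"])
o=np.zeros((400,800,3),np.uint8)
o[:,:400]=cv2.resize(grab_frame("scene")[90:190,240:340],(400,400),interpolation=2)
o[:,400:]=cv2.resize(grab_frame("top")[175:255,190:270],(400,400),interpolation=2)
o=(255*(o/255.)**.5).astype(np.uint8)
cv2.imwrite("pics/n5.png",cv2.cvtColor(o,cv2.COLOR_RGB2BGR))
E
```

```text
[ 0.3921782  -0.17566827  0.15339186] [-0.93346617 -0.44916727  0.41178284]
```

View pics/n5.png

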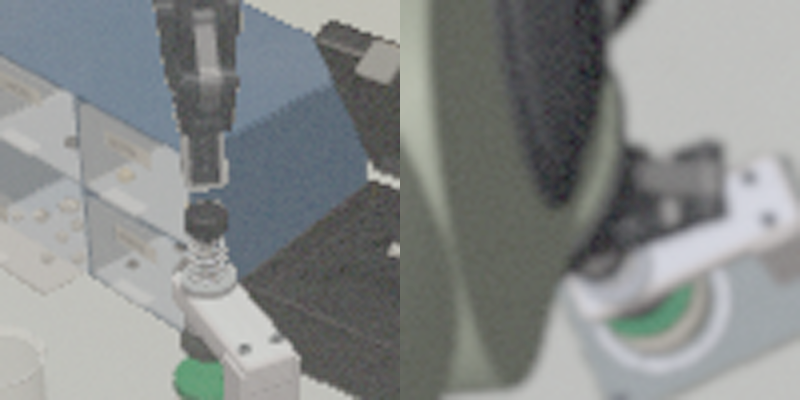

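The tips now sit at scene (290.8,136.5), about 10 mm above the knob top at (291.7,141.5). I'll continue to contact.

Call:
play_rows([
  [0, 0, 0.01, 0, 0, 0, 1],
  [0, 0, 0.02, 0, 0, 0, 1],
  [0, 0, 0.03, 0, 0, 0, 1],
  [0, 0, 0.036, 0, 0, 0, 1],
  [0, 0, 0.036, 0, 0, 0, 1],
])

```text
clock: 4.95
position: [0.3923, -0.1757, 0.1356]
tool_rot: [-3.141, -0.001, 2.707]
force: [-0.8, -0.4, 3.6]
grip_width: 0.0002
finger_force: 1.4
```

Call:
play_rows([
  [0, 0, 0.01, 0, 0, 0, 1],
  [0, 0, 0.018, 0, 0, 0, 1],
  [0, 0, 0.018, 0, 0, 0, 1],
])

```text
clock: 5.25
position: [0.3925, -0.1758, 0.1267]
tool_rot: [-3.141, -0.0, 2.707]
force: [-0.5, 0.9, 4.1]
grip_width: -0.0
finger_force: 2.5
```

Call:
play_rows([
  [0, 0, 0.006, 0, 0, 0, 1],
  [0, 0, 0.01, 0, 0, 0, 1],
  [0, 0, 0.01, 0, 0, 0, 1],
])

```text
clock: 5.55
position: [0.3925, -0.1757, 0.122]
tool_rot: [-3.142, 0.0, 2.707]
force: [-0.7, 0.3, 7.0]
grip_width: 0.0
finger_force: 3.1
```

Call:
play_rows([
  [0, 0, 0.004, 0, 0, 0, 1],
  [0, 0, 0.006, 0, 0, 0, 1],
  [0, 0, 0.006, 0, 0, 0, 1],
])

```text
clock: 5.85
position: [0.3926, -0.1758, 0.1191]
tool_rot: [3.142, 0.0, 2.707]
force: [-3.0, 1.0, 5.9]
grip_width: 0.0002
finger_force: 3.4
```

Call:
play_rows([
  [0, 0, 0.003, 0, 0, 0, 1],
  [0, 0, 0.005, 0, 0, 0, 1],
  [0, 0, 0.005, 0, 0, 0, 1],
])

```text
clock: 6.15
position: [0.3927, -0.1758, 0.1172]
tool_rot: [3.141, 0.0, 2.706]
force: [-5.3, 2.8, 23.3]
grip_width: -0.0002
finger_force: 11.8
```

The force jumped to 23 N, so the plunger is on its hard stop. I'll hold for over a second and take one look.

Call:
play_rows([
  [0, 0, 0, 0, 0, 0, 1],
  [0, 0, 0, 0, 0, 0, 1],
  [0, 0, 0, 0, 0, 0, 1],
  [0, 0, 0, 0, 0, 0, 1],
  [0, 0, 0, 0, 0, 0, 1],
  [0, 0, 0, 0, 0, 0, 1],
  [0, 0, 0, 0, 0, 0, 1],
  [0, 0, 0, 0, 0, 0, 1],
  [0, 0, 0, 0, 0, 0, 1],
  [0, 0, 0, 0, 0, 0, 1],
])

```text
clock: 7.15
position: [0.3927, -0.1758, 0.1172]
tool_rot: [3.141, 0.0, 2.707]
force: [-5.7, 2.0, 24.3]
grip_width: 0.0001
finger_force: 12.0
```

```bash
python3 - <<'E'
from workcell import *
from h import *
print(observe()["force"])
o=cv2.resize(grab_frame("scene")[100:220,240:340],(500,600),interpolation=2)
o=(255*(o/255.)**.5).astype(np.uint8)
cv2.imwrite("pics/n6.png",cv2.cvtColor(o,cv2.COLOR_RGB2BGR))
E
```

```text
[-5.74026183  1.97485279 24.33230272]
```

View pics/n6.png

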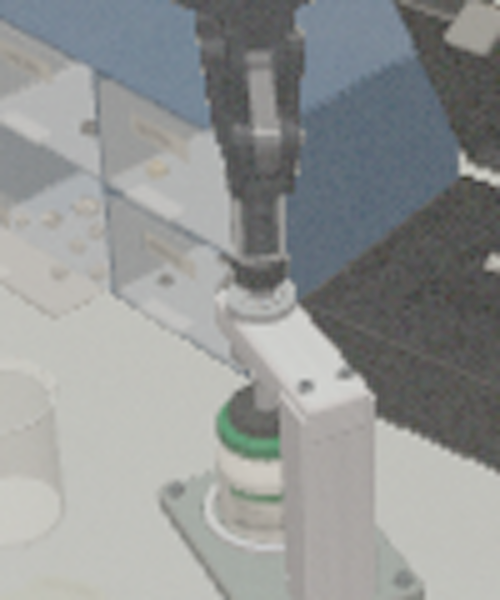

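The plunger foot rests on the green lid at crop (255,410), the spring is fully compressed, and the knob is held under the tips. Now retract straight up.

Call:
play_rows([
  [0, 0, -0.02, 0, 0, 0, 1],
  [0, 0, -0.04, 0, 0, 0, 1],
  [0, 0, -0.06, 0, 0, 0, 1],
  [0, 0, -0.1, 0, 0, 0, 1],
  [0, 0, -0.16, 0, 0, 0, 1],
  [0, 0, -0.22, 0, 0, 0, 1],
  [0, 0, -0.28, 0, 0, 0, 1],
  [0, 0, -0.3, 0, 0, 0, 1],
  [0, 0, -0.3, 0, 0, 0, 1],
])

```text
clock: 8.1
position: [0.393, -0.1758, 0.2675]
tool_rot: [3.141, 0.002, 2.707]
force: [0.0, 0.3, -0.3]
grip_width: -0.0002
finger_force: 0.0
```

```bash
python3 - <<'E'
from workcell import *
from h import *
print(observe()["position"],observe()["force"])
o=cv2.resize(grab_frame("scene")[80:300,230:450],(600,600),interpolation=2)
o=(255*(o/255.)**.5).astype(np.uint8)
cv2.imwrite("pics/n7.png",cv2.cvtColor(o,cv2.COLOR_RGB2BGR))
E
```

```text
[ 0.39301766 -0.17576141  0.26753965] [ 0.0033174   0.26628546 -0.34745103]
```

View pics/n7.png

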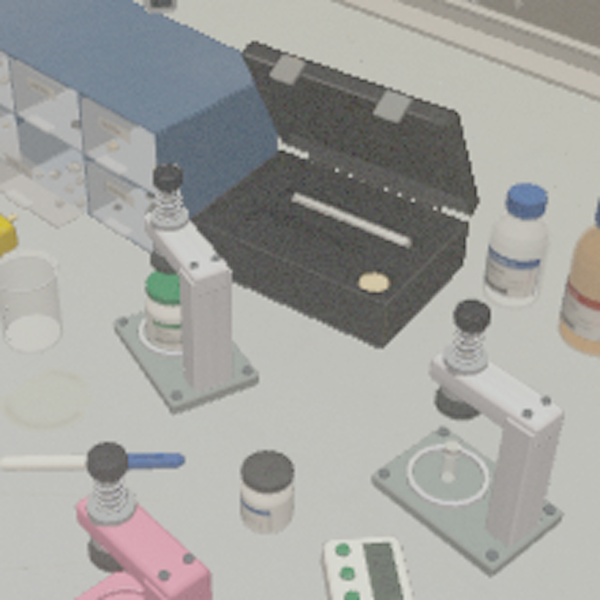

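The plunger is back up with its knob at crop (168,178), the jar stands upright in its ring, the other press is untouched, and the robot is clear.

```bash
python3 -c "
from workcell import *
print(job_done())"
```

```text
the job is handed in; nothing more can be done
None
```

I pressed the jar press's plunger to its hard stop (24 N), held it for about 1 s, and let it spring back up; the jar is still upright, the other press was not touched, and I handed the job in at about 8 s (the hand-in call returned no verdict).

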